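# Tip the tamper into its box

### The job

Put the blue-handled tamper away in the wooden box. Its foot is longer than the window in the box's top, so tip it to slip one end of the foot under the lip, then right it inside and, still holding it, lower it until it stands upright with its foot flat on the box's floor before letting go (do not drop it). Leave the yellow-handled tamper and the glue jar where they stand.

Things in the scene. Friction and masses are not known exactly. Their poses are not given: they have to be found in the camera images.
- blue_tamper_mid (a point): tamper standing on a flat foot 60 (x) by 130 (y) by 12 mm (rubber, pale wood); from its middle rises a straight blue handle 30 (x) by 26 (y) mm, top 150 mm above the sole. 0.25 to 0.5 kg. Point: on the handle's axis, 75 mm above the sole; z up the handle. y is within 25 deg of world y. Gripped near the top of the handle, the fingers stay above the box.
- tamper_box: plywood box fixed to the table, 100 (x) by 206 (y) by 94 mm high outside, inside 84 by 190 by 80 mm; floor 6 mm thick. Origin: centre of its underside, z up, y along it (within 20 deg of world y). Top open but for two dark lips 8 mm thick (86 to 94 mm up), one over each y end, leaving a centred window 110 (y) by 84 mm (x). The +x wall is clear.
- yellow_tamper_mid (a point): bystander: tamper standing on a flat foot 60 (x) by 130 (y) by 12 mm (rubber, pale wood); from its middle rises a straight yellow handle 30 (x) by 26 (y) mm, top 150 mm above the sole. 0.25 to 0.5 kg. Point: on the handle's axis, 75 mm above the sole; z up the handle. y is within 25 deg of world y.
- glue_jar_mid (a point): bystander: a closed glass glue jar with a white cap, 64 mm across, 90 mm tall, standing upright. The point lies on its axis, 45 mm above its base.
Mind the look-alikes: they are no part of the job. Leave any red or turquoise look-alike of the part that bears blue_tamper_mid alone.

How it is judged:
On the way:
1. the blue tamper is inside the box, righted to within 10 degrees of upright and with its foot lowered to within 15 mm of the box's floor, while the gripper still holds it (angle between blue_tamper_mid's own z axis and vertical below 0.1745 rad and x of blue_tamper_mid in the frame of tamper_box between -0.04 and 0.04 m and y of blue_tamper_mid in the frame of tamper_box between -0.06 and 0.06 m and z of blue_tamper_mid in the frame of tamper_box between 0.07 and 0.096 m and contact force between the fingers and blue_tamper above 0.5 N), for 0.2 s.
At the end, for the whole second after the job is handed in: The blue tamper stands by itself in the box, its foot on the box's floor (centre point 70 to 88 mm above the box's underside; 81 mm when seated), within 10 degrees of upright, under and between the lips (within 40 mm across and 60 mm along of the box's centre), released (angle between blue_tamper_mid's own z axis and vertical below 0.1745 rad and x of blue_tamper_mid in the frame of tamper_box between -0.04 and 0.04 m and y of blue_tamper_mid in the frame of tamper_box between -0.06 and 0.06 m and z of blue_tamper_mid in the frame of tamper_box between 0.07 and 0.088 m and not (contact force between the fingers and blue_tamper above 0.5 N)); the robot touches nothing.
It fails at once if the yellow tamper is moved by more than 30 mm (distance of yellow_tamper_mid from where it was at the start of the episode above 0.03 m).
It fails at once if the glue jar is moved by more than 30 mm (distance of glue_jar_mid from where it was at the start of the episode above 0.03 m).
It also fails if it takes over 48 s, if anything falls off the work surface, if the arm or the gripper's body presses on something with over 40 N, if the wrist force passes 120 N, or if a joint passes its speed limit or range.

### The arm

A 6-joint arm with a two-finger parallel gripper is mounted at the origin on the work surface. World frame = base frame: x ahead of the robot, y to its left, z up, the work surface at z = 0. Lengths are in m, angles in rad, forces in N, time in s.
With the tool pointing down it reaches from about 0.375 to 0.9 m from the base axis. Payload 3.1 kg.
Tool frame: the origin (TCP) lies midway between the tips of the shut fingers; the grasp point (between the pads) lies 19 mm behind it; z points along the fingers, y is the direction in which the jaws open and shut (so a half turn about z gives the same grasp; the last joint's range is limited). The gripper opens to 87 mm and grips with 3 to 60 N. Pads are 19 mm wide; open, the fingers measure 117 mm over their backs; the gripper's body (75 mm by 190 mm) begins 51 mm behind the grasp point.
Start: joints at [-1.363, 0.527, 1.433, -0, 1.181, -0.178], TCP at [0.235, -0.579, 0.191] pointing down, gripper open.
Joint ranges: [-3.08, 3.08], [-0.75, 2.2], [0.22, 2.44], [-1.43, 4.57], [0, 2.65], [-2.85, 2.85]. Speed limits (rad/s): [2.79, 2.79, 3.14, 3.14, 3.14, 3.14].

### API

Orientations are given as [roll, pitch, yaw] about the fixed x, y, z axes, in that order (R = Rz(yaw) Ry(pitch) Rx(roll)).
In Python, from plant import bot gives the robot as it stands.
- The arm moves only by the tool drive_tool, never from a script. Its argument "increments" is a list of rows, each a list of 7 numbers: the turn, a rotation vector about the tool's x, y, z in rad, then the shift along the tool's x, y, z in cm, then the closure in counts, from 0 (fully open) to 255 (shut). In form: [[rx, ry, rz, x, y, z, jaw], ...]. A call has 1 to 8 rows; each row is the pose to reach, as a shift and turn from the pose measured when the call began, along the tool's axes at that moment; what a row does not reach only later rows make up. A row lasts 1/12 s, in which the tool goes at most 41.7 mm and 7.16 degrees, less where a joint would pass 70% of its speed; a pose out of reach is approached as far as the arm can. A call with a gripper value outside its range is refused whole. The fingers move at their own pace and stop on an object; "newtons" is the grip in N (left out, the last holds). Time passes only in rows, so rows that repeat a pose let the fingers close. It gives the time, the measured TCP pose, the force and the opening at its end, in the units of the state.
- bot.read_state(): the state, without advancing time (a new reading comes with each control period).
- bot.snapshot(name): name is "side" or "top" or "wrist"; returns the picture (400x640x3 uint8, red, green, blue); there is no depth.
- bot.camera_params(name): a dict with "camera_matrix" (3x3 intrinsics, pixels), "k1" (the pictures are not rectified: a ray, as slopes to the right and down, at radius r is drawn at 1 + k1 r^2 times it, then the intrinsics apply), "cam_to_world" (4x4, takes a point from camera to world coordinates). Camera axes: x right, y up, looking along -z (the intrinsics and any distortion apply to the point x, -y, -z); pixel columns grow to the right and rows downward; lengths in m; the calibration is good to about 2 mm. A picture is of the moment at which its call begins: read the wrist's pose just before it. camera_params takes no time and is no camera call; for the wrist camera it gives the pose at the moment of the call.
- bot.sign_off(): hands the job in, once; it reports no verdict.
The state is a dict: "time": time; "qpos": joint angles; "qd": joint speeds; "tau": joint torques, N m; "tool_pos": TCP position; "tcp_rot": TCP orientation; "force": force on the tool from outside, world axes, zero at the start; "torque": the same for the moment, N m; "width": finger opening in m.
Only numpy, scipy, OpenCV 4.12 (cv2) and the standard library are available. Lean on these libraries where they do the work, as an engineer would, in place of code of your own. Each camera call takes 0.05 s, during which the arm holds its last target. There are 200 camera calls.

## Working session

There is one attempt and no reset: what is moved stays moved. The work goes in short steps, Python scripts to look and compute and a tool call to move; the robot and the scene stay as the last step left them, time stands still between calls to the robot, and variables do not carry over. Pictures are saved under pics/ and viewed, about 8 in all and at most 12, crops included, and the job is handed in when it is done.

Besides the shell and the picture viewer there is one more tool, called after "Request:" by a JSON object that holds its "api" and its "payload". drive_tool: Moves the arm, as the interface text tells. Its arguments: {"type":"object","properties":{"increments":{"type":"array","items":{"type":"array","items":{"type":"number"}}},"newtons":{"type":"number"}},"required":["increments"]}

```bash
mkdir -p pics; ls; python3 - <<'E'
from plant import bot
import cv2,numpy as np
np.set_printoptions(precision=4,suppress=True)
for n in("top","side"):
    p=bot.snapshot(n); cv2.imwrite(f"pics/{n}0.png",p[:,:,::-1]); print(n,bot.camera_params(n))
print(bot.read_state())
E
```

```text
pics
top {'camera_matrix': array([[389.9026,   0.    , 323.2424],
       [  0.    , 389.9026, 195.7007],
       [  0.    ,   0.    ,   1.    ]]), 'k1': 0.01691231222195113, 'cam_to_world': array([[ 0.0125,  0.997 , -0.0758,  0.4433],
       [-0.9995,  0.0146,  0.0269, -0.0589],
       [ 0.0279,  0.0754,  0.9968,  0.9013],
       [ 0.    ,  0.    ,  0.    ,  1.    ]])}
side {'camera_matrix': array([[515.0409,   0.    , 321.2313],
       [  0.    , 515.0409, 199.7991],
       [  0.    ,   0.    ,   1.    ]]), 'k1': -0.09869771435998724, 'cam_to_world': array([[-0.9896,  0.1105, -0.0918,  0.3653],
       [-0.1429, -0.6916,  0.708 ,  0.7885],
       [ 0.0147,  0.7138,  0.7002,  0.952 ],
       [ 0.    ,  0.    ,  0.    ,  1.    ]])}
{'time': 0.1, 'qpos': array([-1.3635,  0.5284,  1.4338, -0.0001,  1.1814, -0.1786]), 'qd': array([-0.0008, -0.0033, -0.0029, -0.0005,  0.0023, -0.0006]), 'tau': array([ -0.    , -44.0985, -17.7151,   0.0635,   0.0534,  -0.    ]), 'tool_pos': array([ 0.2351, -0.5783,  0.19  ]), 'tcp_rot': array([-3.1397, -0.0003,  0.3859]), 'force': array([-0.3982, -0.4541,  0.1182]), 'torque': array([-0.0016,  0.0109, -0.0281]), 'width': 0.08683696796550487}
```

View pics/top0.png

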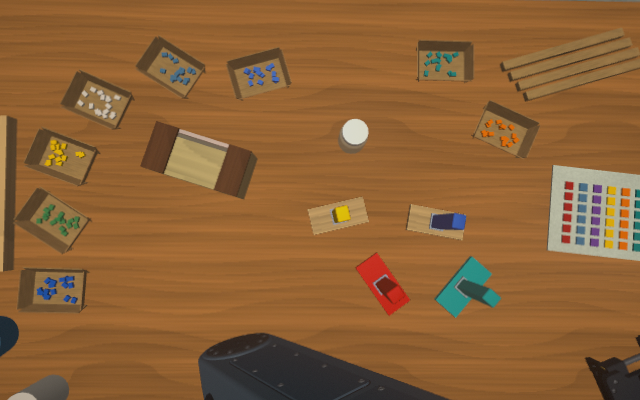

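View pics/side0.png

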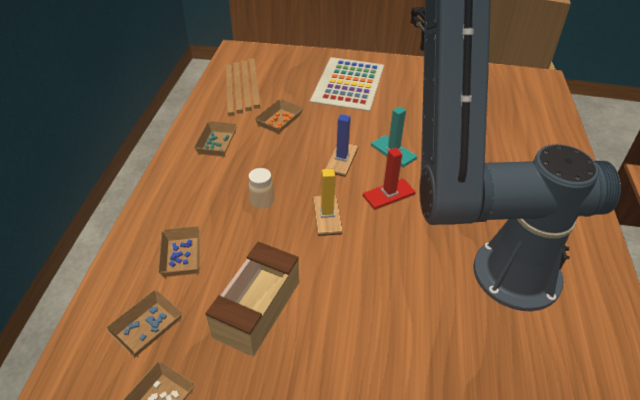

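Candidates in the top view are the blue tamper (436,222), yellow (338,215), red (382,285), and turquoise (470,287). The jar is at (355,133) and the box at (198,160). The blue handle on a pale wood foot is the target. Next are close crops of it and of the box.

```bash
cat > h.py <<'E'
import cv2,numpy as np
from scipy.spatial.transform import Rotation as R
np.set_printoptions(precision=4,suppress=True)
def ray(P,uv):
    K=P["camera_matrix"]; d=np.array([(uv[0]-K[0,2])/K[0,0],(uv[1]-K[1,2])/K[1,1]]); s=d.copy()
    for _ in range(10): s=d/(1+P["k1"]*(s@s))
    T=P["cam_to_world"]; return T[:3,3],T[:3,:3]@np.array([s[0],-s[1],-1])
def onz(P,uv,z):
    o,d=ray(P,uv); return o+d*(z-o[2])/d[2]
def proj(P,X):
    T=P["cam_to_world"]; c=T[:3,:3].T@(np.asarray(X)-T[:3,3]); s=np.array([c[0],-c[1]])/-c[2]
    s=s*(1+P["k1"]*(s@s)); K=P["camera_matrix"]; return np.array([K[0,0]*s[0]+K[0,2],K[1,1]*s[1]+K[1,2]])
E
python3 - <<'E'
import cv2,numpy as np
t=cv2.imread("pics/top0.png"); 
a=cv2.resize(t[195:250,395:475],None,fx=5,fy=5,interpolation=cv2.INTER_CUBIC)
b=cv2.resize(t[115:205,135:265],None,fx=3,fy=3,interpolation=cv2.INTER_CUBIC)
c=np.zeros((275,800,3),np.uint8); c[:,:400]=a; c[:270,405:795]=b
cv2.imwrite("pics/c1.png",c)
E
```

```text
(no output)
```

View pics/c1.png

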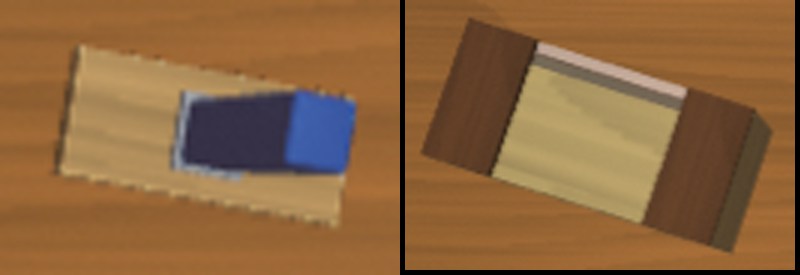

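```bash
python3 - <<'E'
from h import *; from plant import bot
P=bot.camera_params("top"); S=bot.camera_params("side")
f=lambda pts,o,s,z:np.array([onz(P,((x+.5)/s-.5+o[0],(y+.5)/s-.5+o[1]),z) for x,y in pts])
def rep(n,c):
    print(n,c.mean(0),"edges",[np.linalg.norm(c[i]-c[(i+1)%4]).round(4) for i in range(4)],"yaw of long",[np.degrees(np.arctan2(-(d:=v)[0],d[1])).round(1) for v in (c[0]-c[3],c[1]-c[2])])
rep("foot",f([(81,46),(62,174),(338,225),(356,96)],(395,195),5,.012))
rep("top",f([(297,91),(287,166),(347,173),(355,97)],(395,195),5,.15))
rep("box",f([(65,18),(16,153),(309,247),(350,108)],(135,115),3,.094))
rep("win",f([(133,41),(87,176),(237,222),(283,87)],(135,115),3,.094))
for n,lo,hi in(("blue",(105,120,40),(128,255,255)),("yel",(20,150,60),(32,255,255))):
    C=[]
    for cam in("top","side"):
        im=cv2.imread(f"pics/{cam}0.png"); m=cv2.inRange(cv2.cvtColor(im,cv2.COLOR_BGR2HSV),lo,hi)
        k,l,st,ce=cv2.connectedComponentsWithStats(m)
        print(n,cam,[(st[i].tolist(),ce[i].round(1).tolist()) for i in range(1,k) if st[i,4]>100])
print("jar",onz(P,(355,132),.09),"yel top",onz(P,(342,214),.15),"yfoot",onz(P,(338,216),.012))
# side check
print("proj side of foot-top handle:",proj(S,onz(P,(459,221),.15)))
E
```

```text
foot [ 0.4551 -0.3431  0.012 ] edges [np.float64(0.0594), np.float64(0.1285), np.float64(0.0598), np.float64(0.1286)] yaw of long [np.float64(-9.5), np.float64(-9.7)]
top [ 0.4552 -0.3428  0.15  ] edges [np.float64(0.0294), np.float64(0.0234), np.float64(0.0297), np.float64(0.0227)] yaw of long [np.float64(-5.1), np.float64(-5.9)]
box [0.5782 0.1827 0.094 ] edges [np.float64(0.099), np.float64(0.2101), np.float64(0.1004), np.float64(0.2061)] yaw of long [np.float64(-16.7), np.float64(-17.1)]
win [0.5782 0.1829 0.094 ] edges [np.float64(0.0985), np.float64(0.1071), np.float64(0.0987), np.float64(0.1082)] yaw of long [np.float64(-16.2), np.float64(-16.3)]
blue top [([452, 214, 14, 15, 176], [458.2, 221.1]), ([60, 276, 13, 12, 103], [66.5, 281.7])]
blue side []
yel top [([44, 140, 24, 26, 365], [56.6, 153.1]), ([332, 205, 19, 18, 249], [341.1, 213.6])]
yel side [([321, 169, 14, 46, 542], [327.5, 190.6])]
jar [ 0.6412 -0.1463  0.09  ] yel top [ 0.4655 -0.1158  0.15  ] yfoot [ 0.4649 -0.1171  0.012 ]
proj side of foot-top handle: [344.1143 117.3926]
```

Pose estimates, each from two consistent features:

| Item | x, y (m) | Yaw (deg) |
|---|---|---|
| Blue tamper | 0.455, -0.343 | -9.6 |
| Box | 0.578, 0.183 | -16.5 |

The crop confirms a blue handle on a pale foot. I'll grip the handle with the jaws along the tamper's x.

```bash
cat >> h.py <<'E'
BOX=np.array([.578,.183,0.]); PSI=np.radians(-16.5); GR=.113  # TCP height above sole
def inc(pos,rot):
    """rotvec + shift (cm) in the current tool frame to reach the world pose"""
    from plant import bot
    s=bot.read_state(); R0=R.from_euler("xyz",s["tcp_rot"])
    return np.r_[(R0.inv()*rot).as_rotvec(), R0.inv().apply(np.array(pos)-s["tool_pos"])*100].round(3)
down=lambda yaw:R.from_euler("xyz",[np.pi,0,yaw])
def boxpose(cx,cy,cz,th,h=GR):
    """sole centre (mm, box frame), tilt th deg (+y end down) -> TCP pose"""
    T=R.from_euler("z",PSI)*R.from_euler("x",-np.radians(th))
    p=BOX+R.from_euler("z",PSI).apply(np.array([cx,cy,cz])/1000)+T.apply([0,0,h])
    return p, T*R.from_euler("z",np.pi/2)*R.from_euler("x",np.pi)
E
python3 -c "
from h import *
print(inc([.455,-.343,.20],down(1.403)))"
```

```text
[ -0.002  -0.001  -1.017  29.234 -13.526  -0.968]
```

Request:
{"api": "drive_tool", "payload": {"increments": [[0,0,-1.017,29.2,-13.5,-1,0],[0,0,-1.017,29.2,-13.5,-1,0],[0,0,-1.017,29.2,-13.5,-1,0],[0,0,-1.017,29.2,-13.5,-1,0],[0,0,-1.017,29.2,-13.5,-1,0],[0,0,-1.017,29.2,-13.5,-1,0],[0,0,-1.017,29.2,-13.5,-1,0],[0,0,-1.017,29.2,-13.5,-1,0]]}}

```text
time: 0.77
tool_pos: [0.4563, -0.3402, 0.2001]
tcp_rot: [-3.14, -0.003, 1.393]
force: [-0.1, 0.5, 0.1]
width: 0.0873
```

```bash
python3 -c "
from h import *
print(inc([.455,-.343,.20],down(1.403)))"
```

```text
[-0.001 -0.003 -0.01  -0.3   -0.08   0.006]
```

Request:
{"api": "drive_tool", "payload": {"increments": [[0,0,-0.01,-0.3,-0.1,0,0],[0,0,-0.01,-0.3,-0.1,0,0],[0,0,-0.01,-0.3,-0.1,0,0]]}}

```text
time: 1.02
tool_pos: [0.4545, -0.3431, 0.1998]
tcp_rot: [-3.14, -0.003, 1.403]
force: [0.1, 0.4, -0.4]
width: 0.0871
```

```bash
python3 - <<'E'
from h import *; from plant import bot
P=bot.camera_params("wrist"); print(bot.read_state()["tool_pos"],bot.read_state()["tcp_rot"]); im=bot.snapshot("wrist")[:,:,::-1].copy(); cv2.imwrite("pics/w1raw.png",im)
m=cv2.inRange(cv2.cvtColor(im,cv2.COLOR_BGR2HSV),(105,110,90),(128,255,255))
c=max(cv2.findContours(m,0,2)[0],key=cv2.contourArea); r=cv2.minAreaRect(c); print(r)
# predicted handle-top corners for (0.455,-0.343), yaw -9.6
Z=R.from_euler("z",-9.6,degrees=True)
for x,y in((1,1),(1,-1),(-1,-1),(-1,1)):
    for q,col in(([.015*x,.013*y,.15],(0,255,255)),([.03*x,.065*y,.012],(0,255,0))):
        u=proj(P,np.array([.455,-.343,0])+Z.apply(q)); cv2.drawMarker(im,tuple(int(v) for v in u.round()),col,0,9,1)
cv2.imwrite("pics/w1.png",im)
E
```

```text
[ 0.4545 -0.3431  0.1998] [-3.1397 -0.0031  1.4027]
((321.0, 194.0), (38.0, 34.0), 90.0)
```

View pics/w1.png

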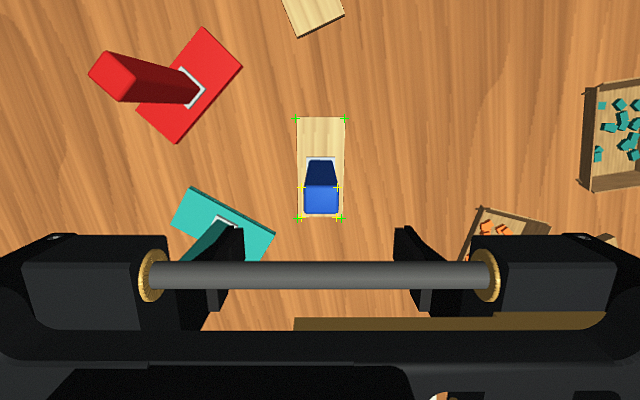

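The wrist view shows the blue handle top centred at (321,200) and the foot corners at about (296,118), (345,118) and (341,217). The predicted markers land on them within 2–3 px, so I'll descend and grip.

Request:
{"api": "drive_tool", "payload": {"increments": [[0,0,0,0,0,4,0],[0,0,0,0,0,7,0],[0,0,0,0,0,8.7,0],[0,0,0,0,0,8.7,0],[0,0,0,0,0,8.7,255],[0,0,0,0,0,8.7,255],[0,0,0,0,0,8.7,255],[0,0,0,0,0,8.7,255]], "newtons": 40}}

```text
time: 1.73
tool_pos: [0.4547, -0.3446, 0.1144]
tcp_rot: [3.141, -0.001, 1.401]
force: [0.0, -0.2, -0.0]
width: 0.0682
```

Request:
{"api": "drive_tool", "payload": {"increments": [[0,0,0,0,0,0,255],[0,0,0,0,0,0,255],[0,0,0,0,0,0,255],[0,0,0,0,0,0,255]], "newtons": 55}}

```text
time: 2.07
tool_pos: [0.4549, -0.3446, 0.1148]
tcp_rot: [3.14, -0.001, 1.401]
force: [0.1, -0.1, -0.2]
width: 0.042
```

Request:
{"api": "drive_tool", "payload": {"increments": [[0,0,0,0,0,0,255],[0,0,0,0,0,0,255],[0,0,0,0,0,0,255],[0,0,0,0,0,0,255],[0,0,0,0,0,0,255],[0,0,0,0,0,0,255]]}}

```text
time: 2.57
tool_pos: [0.4551, -0.3446, 0.1149]
tcp_rot: [3.14, -0.001, 1.401]
force: [0.6, 0.7, 1.2]
width: 0.0285
```

Request:
{"api": "drive_tool", "payload": {"increments": [[0,0,0,0,0,-2,255],[0,0,0,0,0,-5,255],[0,0,0,0,0,-9,255],[0,0,0,0,0,-13,255],[0,0,0,0,0,-17,255],[0,0,0,0,0,-20,255],[0,0,0,0,0,-20,255],[0,0,0,0,0,-20,255]]}}

```text
time: 3.23
tool_pos: [0.4546, -0.345, 0.3153]
tcp_rot: [3.139, 0.001, 1.401]
force: [-0.6, 0.8, -5.0]
width: 0.0286
```

```bash
python3 - <<'E'
from h import *
p,r=boxpose(0,-15,205,0,.1145); print(inc(p,r),p)
E
```

```text
[ 0.003  0.001  0.118 52.639  3.065 -0.47 ] [0.5737 0.1686 0.3195]
```

Request:
{"api": "drive_tool", "payload": {"increments": [[0,0,0.005,2,0.1,0,255],[0,0,0.015,5.5,0.3,0,255],[0,0,0.02,9,0.5,0,255],[0,0,0.03,12.5,0.7,0,255],[0,0,0.035,16,0.9,0,255],[0,0,0.045,19.5,1.1,0,255],[0,0,0.05,23,1.3,0,255],[0,0,0.06,26,1.5,0,255]]}}

```text
time: 3.9
tool_pos: [0.5107, -0.0881, 0.311]
tcp_rot: [-3.136, -0.001, 1.341]
force: [0.7, 0.3, -4.7]
width: 0.0285
```

Request:
{"api": "drive_tool", "payload": {"increments": [[0,0,0.01,3,0,0,255],[0,0,0.015,6.5,0,0,255],[0,0,0.02,10,0,0,255],[0,0,0.03,13.5,0,0,255],[0,0,0.04,17,0,0,255],[0,0,0.05,20,0,0,255],[0,0,0.055,23,0,0,255],[0,0,0.055,23,0,0,255]]}}

```text
time: 4.57
tool_pos: [0.5614, 0.1417, 0.3067]
tcp_rot: [-3.127, -0.003, 1.291]
force: [0.3, 2.3, -3.8]
width: 0.0285
```

```bash
python3 - <<'E'
from h import *
for a in((0,-15,205,0),(0,-15,150,22)):
    p,r=boxpose(*a,.1145); print(inc(p,r),p)
E
```

```text
[-0.014 -0.003  0.008  2.932  0.423 -1.276] [0.5737 0.1686 0.3195]
[-0.012 -0.387  0.011  7.2    0.547  5.07 ] [0.5859 0.2097 0.2562]
```

Request:
{"api": "drive_tool", "payload": {"increments": [[-0.012,-0.05,0.01,3,0.5,0,255],[-0.012,-0.12,0.01,4.2,0.5,0.5,255],[-0.012,-0.2,0.01,5.2,0.5,1.5,255],[-0.012,-0.28,0.01,6.2,0.5,2.5,255],[-0.012,-0.35,0.01,7,0.5,3.5,255],[-0.012,-0.387,0.01,7.2,0.5,4,255],[-0.012,-0.387,0.01,7.2,0.5,4,255],[-0.012,-0.387,0.01,7.2,0.5,4,255]]}}

```text
time: 5.23
tool_pos: [0.5838, 0.2097, 0.2627]
tcp_rot: [-3.134, 0.387, 1.288]
force: [-0.5, -0.1, -4.3]
width: 0.0288
```

```bash
cat > look.py <<'E'
import sys; from h import *; from plant import bot
# overlay the tamper implied by the hand pose, and the box, on top+side views
h=.1145; s=bot.read_state(); T=R.from_euler("xyz",s["tcp_rot"])
Q=T*R.from_euler("x",np.pi)*R.from_euler("z",-np.pi/2); C=s["tool_pos"]-Q.apply([0,0,h])
b=R.from_euler("z",-PSI); print("sole centre in box mm",b.apply(C-BOX)*1000,"tamper rot in box deg",(b*Q).as_euler("xyz",degrees=True),s["force"],s["width"])
B=R.from_euler("z",PSI); out=[]
for cam,(cx,cy) in(("top",(200,155)),("side",(255,280))):
    P=bot.camera_params(cam); im=bot.snapshot(cam)[:,:,::-1].copy()
    k=4; x0,y0=cx-75,cy-90; im=cv2.resize(im[y0:y0+180,x0:x0+150] if y0>=0 else im[0:180,x0:x0+150],None,fx=2.66,fy=2.66,interpolation=cv2.INTER_CUBIC); y0=max(y0,0)
    def mk(X,col):
        u=(proj(P,X)-[x0,y0])*2.66; cv2.drawMarker(im,tuple(int(v) for v in u),col,0,10,1)
    for x in(-1,1):
        for y in(-1,1):
            for z in(0,.012): mk(C+Q.apply([.03*x,.065*y,z]),(0,255,0))
            mk(C+Q.apply([.015*x,.013*y,.15]),(0,255,255)); mk(BOX+B.apply([.05*x,.103*y,.094]),(255,0,255)); mk(BOX+B.apply([.05*x,.055*y,.094]),(255,255,0))
    out.append(im)
cv2.imwrite(f"pics/{sys.argv[1]}.png",np.hstack([o[:478] for o in out]))
E
python3 look.py l1; python3 - <<'E'
from h import *
for a in((0,-15,150,22),):
    p,r=boxpose(*a,.1145); print(inc(p,r),p)
E
```

```text
sole centre in box mm [ -2.6962 -15.9618 156.7171] tamper rot in box deg [-22.1855   0.4187   0.1004] [-0.5398 -0.0769 -4.2548] 0.0288008135231585
[-0.002  0.001  0.001  0.471  0.049  0.859] [0.5859 0.2097 0.2562]
```

View pics/l1.png

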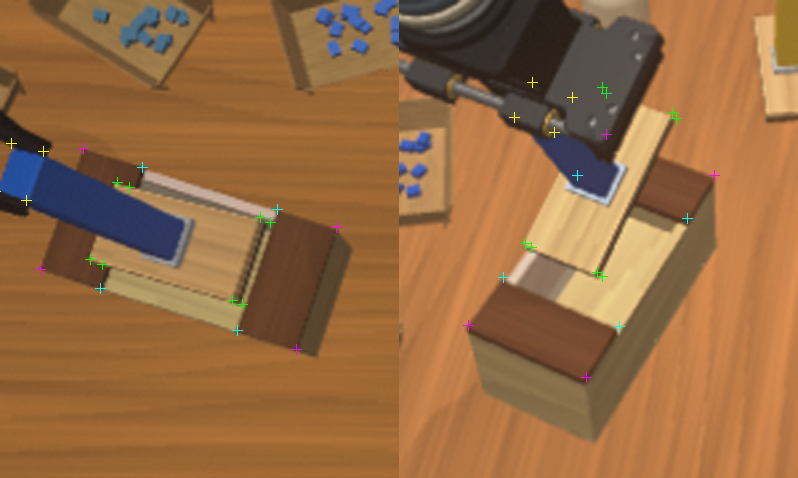

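The overlay shows the tamper tipped about 22° above the window. In the side half its foot corners are near (525,245), (600,275) and (672,115). The predicted foot and box corners agree within about 3 px, so the grasp hasn't slipped. I'll compute the insertion path next.

```bash
python3 - <<'E'
from h import *
for a in((0,-15,125,22),(0,-15,95,22),(0,0,93,22),(0,12,91,22)):
    p,r=boxpose(*a,.1145); print(a,inc(p,r))
E
```

```text
(0, -15, 125, 22) [-0.002  0.001  0.001  1.409  0.054  3.176]
(0, -15, 95, 22) [-0.002  0.001  0.001  2.534  0.061  5.957]
(0, 0, 93, 22) [-0.002  0.001  0.001  4.     0.061  5.58 ]
(0, 12, 91, 22) [-0.002  0.001  0.001  5.187  0.062  5.315]
```

Request:
{"api": "drive_tool", "payload": {"increments": [[0,0,0,0.7,0.05,1.5,255],[0,0,0,1.4,0.05,3.2,255],[0,0,0,2,0.05,4.6,255],[0,0,0,2.5,0.05,5.9,255],[0,0,0,2.5,0.05,5.9,255],[0,0,0,4,0.05,5.6,255],[0,0,0,5.2,0.05,5.3,255],[0,0,0,5.2,0.05,5.3,255]]}}

```text
time: 6.0
tool_pos: [0.5946, 0.2372, 0.1978]
tcp_rot: [-3.141, 0.382, 1.283]
force: [0.5, -0.5, -6.3]
width: 0.0286
```

```bash
python3 look.py l2; python3 - <<'E'
from h import *
for a in((0,12,91,22),(0,12,70,22),(0,12,46,22),(0,8,45,11),(0,2,44,0)):
    p,r=boxpose(*a,.1145); print(a,inc(p,r))
E
```

```text
sole centre in box mm [ 0.4272 13.9381 91.5191] tamper rot in box deg [-21.8912   0.0438   0.0177] [ 0.5011 -0.5313 -6.2509] 0.02860709870211772
(0, 12, 91, 22) [-0.001  0.     0.001  0.005 -0.039  0.072]
(0, 12, 70, 22) [-0.001  0.     0.001  0.792 -0.037  2.019]
(0, 12, 46, 22) [-0.001  0.     0.001  1.691 -0.035  4.244]
(0, 8, 45, 11) [-0.001  0.192  0.    -0.827 -0.036  4.697]
(0, 2, 44, 0) [-0.001  0.384  0.    -3.45  -0.036  5.639]
```

View pics/l2.png

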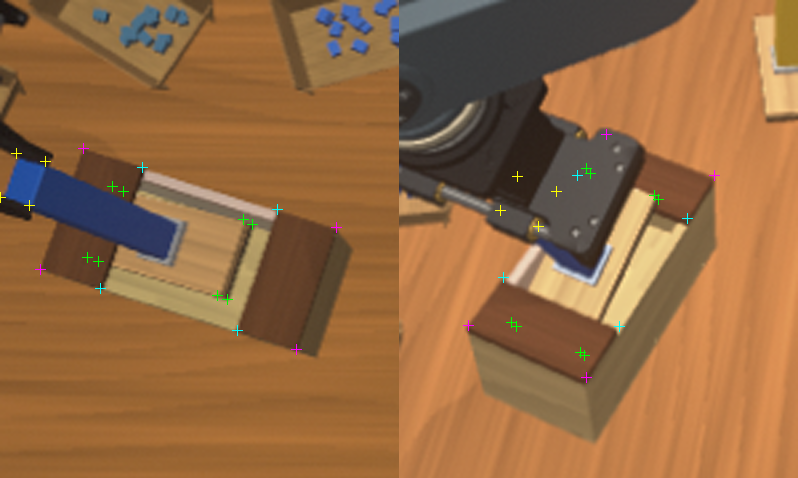

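The +y end is now under the near lip, hidden in both views. The -y end, at about (245,222) in the top half and (655,195) in the side half, clears its own lip. I'll go down, then right it.

Request:
{"api": "drive_tool", "payload": {"increments": [[0,0,0,0.4,0,1,255],[0,0,0,0.8,0,2,255],[0,0,0,1.2,0,3,255],[0,0,0,1.5,0,3.7,255],[0,0,0,1.7,0,4.2,255],[0,0,0,1.7,0,4.2,255]]}}

```text
time: 6.6
tool_pos: [0.5928, 0.2353, 0.1503]
tcp_rot: [-3.137, 0.386, 1.285]
force: [-0.3, 0.2, -4.9]
width: 0.0282
```

```bash
python3 - <<'E'
from h import *; from plant import bot
print(bot.read_state()["force"],bot.read_state()["torque"])
for a in((0,12,46,22),(0,9,45,14),(0,6,44,7),(0,2,43,0)):
    p,r=boxpose(*a,.1145); print(a,inc(p,r))
E
```

```text
[-0.3225  0.1596 -4.8578] [ 0.6497 -0.2084  0.0273]
(0, 12, 46, 22) [-0.004  0.002  0.002 -0.02   0.066 -0.19 ]
(0, 9, 45, 14) [-0.004  0.142  0.001 -1.853  0.065  0.131]
(0, 6, 44, 7) [-0.004  0.264  0.001 -3.463  0.064  0.618]
(0, 2, 43, 0) [-0.004  0.386  0.001 -5.121  0.064  1.308]
```

No contact, since the force is just the weight. Now I'll right it.

Request:
{"api": "drive_tool", "payload": {"increments": [[0,0.07,0,-0.9,0.05,0,255],[0,0.14,0,-1.85,0.05,0.15,255],[0,0.2,0,-2.65,0.05,0.35,255],[0,0.264,0,-3.45,0.05,0.6,255],[0,0.325,0,-4.3,0.05,0.95,255],[0,0.386,0,-5.1,0.05,1.3,255],[0,0.386,0,-5.1,0.05,1.3,255],[0,0.386,0,-5.1,0.05,1.3,255]]}}

```text
time: 7.27
tool_pos: [0.5781, 0.1835, 0.1581]
tcp_rot: [-3.137, 0.002, 1.281]
force: [-0.5, 0.2, -3.9]
width: 0.0284
```

```bash
python3 look.py l3; python3 - <<'E'
from h import *; from plant import bot
print(bot.read_state()["force"],bot.read_state()["torque"])
for a in((0,0,30,0),(0,0,9,0),(0,0,6,0)):
    p,r=boxpose(*a,.1145); print(a,inc(p,r))
E
```

```text
sole centre in box mm [-0.5293  0.2271 43.6054] tamper rot in box deg [-0.1268  0.2613 -0.1123] [-0.4999  0.1742 -3.8906] 0.0284317646800824
[ 0.1582  0.1676 -5.1847] [ 0.0707 -0.112  -0.0166]
(0, 0, 30, 0) [-0.003  0.     0.    -0.281 -0.025  1.341]
(0, 0, 9, 0) [-0.003  0.     0.    -0.281 -0.018  3.441]
(0, 0, 6, 0) [-0.003  0.     0.    -0.28  -0.017  3.741]
```

View pics/l3.png

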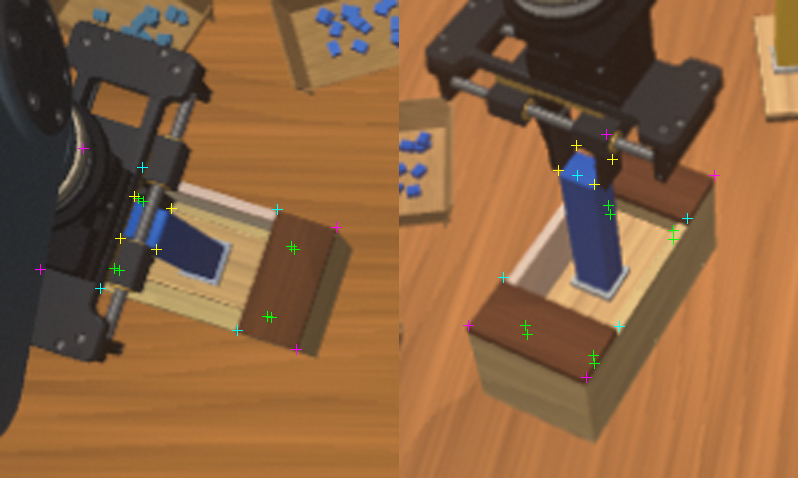

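The tamper is upright inside the box, and its handle (side half, 575,165 to 600,285) matches the markers. I'll lower it gently.

Request:
{"api": "drive_tool", "payload": {"increments": [[0,0,0,-0.1,0,0.8,255],[0,0,0,-0.2,0,1.6,255],[0,0,0,-0.2,0,2.3,255],[0,0,0,-0.2,0,2.9,255],[0,0,0,-0.2,0,3.3,255],[0,0,0,-0.2,0,3.5,255],[0,0,0,-0.2,0,3.6,255],[0,0,0,-0.2,0,3.6,255]]}}

```text
time: 8.03
tool_pos: [0.5781, 0.1836, 0.1223]
tcp_rot: [-3.138, 0.001, 1.283]
force: [-1.5, -1.6, -0.6]
width: 0.0285
```

Request:
{"api": "drive_tool", "payload": {"increments": [[0,0,0,0,0,0.1,255],[0,0,0,0,0,0.15,255],[0,0,0,0,0,0.15,255],[0,0,0,0,0,0.15,255]]}}

```text
time: 8.37
tool_pos: [0.578, 0.1831, 0.122]
tcp_rot: [-3.138, 0.001, 1.283]
force: [-3.5, -2.2, 4.4]
width: 0.0285
```

It's seated: the floor now pushes up and z has stopped. Releasing.

Request:
{"api": "drive_tool", "payload": {"increments": [[0,0,0,0,0,0,150],[0,0,0,0,0,0,100],[0,0,0,0,0,0,0],[0,0,0,0,0,0,0],[0,0,0,0,0,0,0],[0,0,0,0,0,0,0],[0,0,0,0,0,0,0],[0,0,0,0,0,0,0]]}}

```text
time: 9.03
tool_pos: [0.5781, 0.1831, 0.1219]
tcp_rot: [-3.138, 0.001, 1.283]
force: [-0.2, -0.1, 0.9]
width: 0.0741
```

Request:
{"api": "drive_tool", "payload": {"increments": [[0,0,0,0,0,-1,0],[0,0,0,0,0,-3,0],[0,0,0,0,0,-6,0],[0,0,0,0,0,-9,0],[0,0,0,0,0,-12,0],[0,0,0,0,0,-15,0],[0,0,0,0,0,-15,0],[0,0,0,0,0,-15,0]]}}

```text
time: 9.7
tool_pos: [0.5801, 0.1834, 0.2751]
tcp_rot: [3.139, -0.001, 1.283]
force: [-0.5, -0.2, -0.1]
width: 0.087
```

```bash
cat > fin.py <<'E'
from h import *; from plant import bot
out=[]
B=R.from_euler("z",PSI)
for cam in("side","wrist"):
    P=bot.camera_params(cam); im=bot.snapshot(cam)[:,:,::-1].copy()
    for x in(-1,1):
        for y in(-1,1):
            u=proj(P,BOX+B.apply([.015*x,.013*y,.156])); cv2.drawMarker(im,tuple(int(v) for v in u.round()),(0,255,255),0,9,1)
    out.append(cv2.resize(im,(640,400))[:, :] if cam=="wrist" else im)
cv2.imwrite("pics/fin.png",np.hstack([out[0][:400,100:500],out[1][:,120:520]]))
im=cv2.imread("pics/side0.png"); S=cv2.cvtColor(out[0],cv2.COLOR_BGR2HSV)
m=cv2.inRange(S,(20,150,60),(32,255,255)); k,l,st,ce=cv2.connectedComponentsWithStats(m); print([(st[i].tolist(),ce[i].round(1).tolist()) for i in range(1,k) if st[i,4]>300])
print(bot.read_state()["force"],bot.read_state()["tool_pos"])
E
python3 fin.py
```

```text
[([321, 169, 14, 46, 542], [327.4, 190.7])]
[-1.3381  0.7663 -0.6485] [0.5779 0.1831 0.2716]
```

View pics/fin.png

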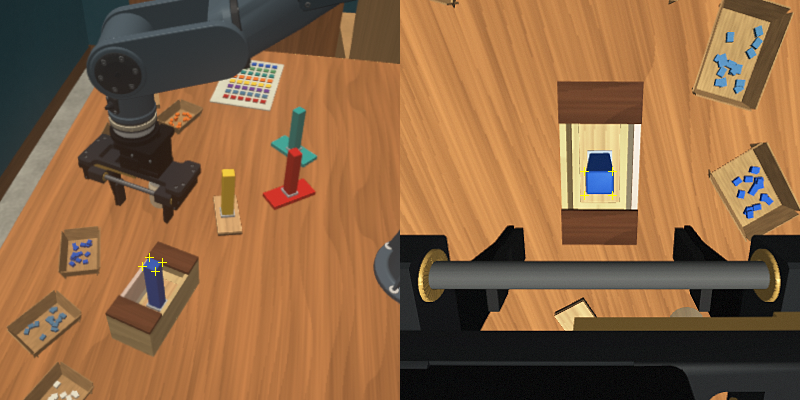

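The blue handle stands upright in the box: its top is at (152,265) in the side half, on the seated markers, and at (600,183) in the wrist half. The gripper is clear and the yellow tamper hasn't moved, so I'm handing in.

```bash
python3 -c "
from plant import bot
print(bot.sign_off(), bot.read_state()['time'])"
```

```text
the job is handed in; nothing more can be done
the job is handed in; nothing more can be done
```

The blue tamper is standing in the wooden box with its foot on the floor, and I handed the job in at about 10 s of the 48 s allowed. No verdict was reported.

**What I did:** I gripped the handle near its top and tipped it 22° to slip the +y end of the foot under the lip. I then righted it inside and lowered it, still held, until the floor pushed back with about 4 N. After that I opened the gripper and rose 15 cm.

**Last checks:**
- **Position in the box:** the hand pose put the tamper upright to within 1°, within about 1 mm of the box's centre, with its sole on the floor.
- **After release:** the side and wrist pictures show the handle top on the spot predicted for a seated tamper, within a few pixels. The gripper is open and clear.
- **Yellow tamper:** it has the same pixels as at the start.
- **Glue jar:** the arm hides it in the final side picture, so its end position was not checked. The carried tamper passed about 10 cm above its height, and no unexpected force showed.

No check failed or disagreed.

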